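Centre the sample jar on the scale pan and press the weigh key

ROBOT

A 6-joint arm with a two-finger parallel gripper is mounted at the origin on the work surface. World frame = base frame: x ahead of the robot, y to its left, z up, the work surface at z = 0. Lengths are in m, angles in rad, forces in N, time in s.
With the tool pointing down it reaches from about 0.25 to 0.775 m from the base axis. Payload 4 kg.
Tool frame: the origin (TCP) lies on the centre line of the jaws, within the pads' length; the fingertips stand 17 mm ahead of it and the grasp point (between the pads) lies 2 mm behind it; z points along the fingers, y is the line along which they close (so a half turn about z gives the same grasp; the last joint's range is limited). The gripper opens to 94 mm and grips with 3 to 60 N. Pads are 16 mm wide; open, the fingers measure 119 mm over their backs; the gripper's body (75 mm by 177 mm) begins 78 mm behind the grasp point.
Start: joints at [-1.317, 0.087, 1.371, -0, 1.684, -0.103], TCP at [0.192, -0.515, 0.223] pointing down, gripper open.
Joint ranges: [-3.1, 3.1], [-0.76, 2.03], [0.27, 2.55], [-1.08, 4.22], [0.17, 2.65], [-2.57, 2.57]. Speed limits (rad/s): [2.79, 2.79, 3.14, 3.14, 3.14, 3.14].

INTERFACE

Orientations are given as [roll, pitch, yaw] about the fixed x, y, z axes, in that order (R = Rz(yaw) Ry(pitch) Rx(roll)).
In Python, from bench import robot gives the robot as it stands.
- The arm moves only by the tool servo_tool, never from a script. Its argument "plan" is a list of rows, each a list of 7 numbers: the shift along the tool's x, y, z normalised to -1 to 1, where 1 is 0.1 m, then the turn, a rotation vector about the tool's x, y, z normalised to -1 to 1, where 1 is pi/2 rad, then the finger opening in mm, from 0 to 94. In form: [[x, y, z, ax, ay, az, gripper], ...]. A call has 1 to 12 rows; each row is the pose to reach, as a shift and turn from the pose commanded when the call began, along the tool's axes at that moment; what a row does not reach only later rows make up. A row lasts 1/12 s, in which the tool goes at most 41.7 mm and 7.16 degrees, less where a joint would pass 70% of its speed; a pose out of reach is approached as far as the arm can. A call with a number of a shift or a turn outside -1 to 1 is refused whole. A call with a gripper value outside its range is refused whole. The fingers move at their own pace and stop on an object; the grip force is fixed at half the most. Time passes only in rows, so rows that repeat a pose let the fingers close. It gives the time, the measured TCP pose, the force, the opening and the grip force at its end, in the units of the state.
- robot.get_obs(): the state, without advancing time (a new reading comes with each control period).
- robot.snapshot(name): name is "scene" or "top"; returns the picture (480x640x3 uint8, red, green, blue); there is no depth.
- robot.camera_params(name): a dict with "camera_matrix" (3x3 intrinsics, pixels), "rvec" (rotation vector, rad) and "tvec" (3), from world to camera coordinates, as OpenCV has them. Camera axes: x right, y down, z forward; pixel columns grow to the right and rows downward; lengths in m; the calibration is good to about 2 mm. A picture is of the moment at which its call begins. camera_params takes no time and is no camera call.
- robot.close_job(): hands the job in; it is judged then, once.
Trained networks look in the newest picture that a camera, given by its name, has taken for a name from the list of things; names that differ only in an ending like _2 or _b are one class to them, and where a whole thing is asked for, a point or a joint stands for the part that bears it (a point fixed in the world has none). Each returns a list of dicts, best first, with "conf" (0 to 1); they miss things now and then, are a little off and sometimes report something else, mostly with a low value. They report only what shows in the picture. A call takes as long as a camera call. They do not tell look-alikes from the thing itself.
- robot.find_in(thing, camera): "extent" ([centre column, centre row, width, height] in pixels, round what is visible of it).
The state is a dict: "time": time; "joint_positions": joint angles; "qvel": joint speeds; "joint_torque": joint torques, N m; "tool_pos": TCP position; "ee_rot": TCP orientation; "wrist_force": force on the tool from outside, world axes, zero at the start; "wrist_torque": the same for the moment, N m; "width": finger opening in m; "finger_force": force on a finger pad.
Only numpy, scipy, OpenCV 4.12 (cv2) and the standard library are available. Lean on these libraries where they do the work, as an engineer would, in place of code of your own. Each camera call takes 0.05 s, during which the arm holds its last target. There are 200 camera calls.

TASK

The green-capped sample jar stands off-centre on the small round pan of the bench scale. Tap it lightly with the fingertips, low on its body, until its foot stands wholly inside the blue ring marked on the pan, then, with the fingers off the jar, press the scale's orange weigh key fully down and let it come back up. Do not grip, lift or topple the jar or press the key before the jar is centred, and leave the other things where they are.

Things in the scene. Friction and masses are not known exactly. Their poses are not given: they have to be found in the camera images.
- jar: Green-capped sample jar, loose and wobbly, upright on the scale's pan. Origin at the centre of its underside, z up its axis (turn about z is of no matter). 54 mm tall: round foot of 26 mm diameter from 0 to 9 mm high, amber cylindrical body of 42 mm diameter from 9 to 42 mm with a white paper band, green cap of 39 mm diameter above. 0.11 to 0.21 kg.
- jar_foot (a point): Centre of the foot's underside (the jar's origin). Friction on the steel pan is about 0.5 to 0.7: pushed slowly at the bottom of its body, 10 to 15 mm above the pan, the jar slides and stays where it is left; pushed higher than about 18 mm it rocks and may fall. Fingers that widen above their tips would meet the cap first: turn their slim side to the jar or tilt. Keep under 12 N.
- pan_center (a point): Centre of the pan's top, 74 mm above the table: a flat rimless steel disc, 90 mm diameter, 8 mm thick, on a slim neck 21 mm above the scale's case. A thin blue ring, 42 mm inside and 47 mm outside diameter, is printed round this centre. At the start the jar's foot centre is 15 to 26 mm off it in any direction. The pan is fixed.
- scale: White bench scale, fixed. Origin on the table under the pan's centre, z up, -x towards its front edge with dark display and orange key. The case spans -135 to +100 mm in x and -100 to +100 mm in y, 45 mm high; the display, at x = -105, y = +40 mm, is 52 mm high.
- weigh_key (a joint): Travel of the orange weigh key: 0 up, 0.006 m fully down. A spring returns it; fully down takes 4 N.
- weigh_key_top (a point): Centre of the orange weigh key's top, 67 mm above the table when up; a round key of 26 mm diameter in a black collar (42 mm diameter, 57 mm above the table), pressed straight down. It lies at x = -105, y = -45 mm in the scale's frame.
- red_jar: Bystander: a jar of the same size with a red cap on the table to the +y side of the scale, 155 to 190 mm from the pan's centre. Origin at the centre of its underside. Leave alone.
- white_jar: Bystander: a green glass jar of the same size with a white cap on the table to the -y side of the scale, 160 to 195 mm from the pan's centre. Origin at the centre of its underside. Leave alone.
- tub_low: Bystander: lower of two stacked lidded plastic tubs, 134 x 114 x 54 mm. Origin under its centre. Leave alone.
- tub_top: Bystander: upper of the two stacked tubs, same size, its top 108 mm above the table. Leave alone.
- tape_roll: Bystander: roll of amber packing tape lying flat, 90 mm across, 25 mm high, at the front right of the table. Leave alone.
- label_pad: Bystander: white pad of labels, 75 x 100 x 22 mm high, at the front left of the table. Leave alone.
- scoop: Bystander: spoon lying on the table at the robot's right. Leave alone.
Mind the look-alikes: they are no part of the job. Leave any black, purple or yellow look-alike of the jar alone.

How it is judged:
On the way, in this order (a step that is already met when the one before it is completed fails the run):
1. the jar stands upright and at rest with its foot inside the blue ring, fingers off it (horizontal distance between jar_foot and pan_center below 0.008 m and angle between jar's own z axis and vertical below 0.06 rad and z of jar_foot in the frame of pan_center between -0.004 and 0.004 m and linear speed of jar below 0.01 m/s and contact force between the fingers and jar below 0.1 N), for 0.3 s.
2. the weigh key is pressed fully down with the jar still centred and untouched (all of step 1 and value of joint weigh_key above 0.0045 m), for 0.05 s.
At the end, for the whole second after the job is handed in: The green-capped jar stands upright (within 0.06 rad) and at rest on the pan, its foot's centre within 8 mm of the pan's centre (foot inside the blue ring), after the weigh key was pressed at least 4.5 mm of its 6 mm and has come back up (all of step 1 and value of joint weigh_key below 0.0015 m); the robot touches nothing.
It fails at once if the jar is toppled (tilt over 0.4 rad) or falls off the pan (angle between jar's own z axis and vertical above 0.4 rad or z of jar_foot in the frame of pan_center below -0.01 m).
It fails at once if the jar is lifted off the pan by more than 10 mm (z of jar_foot in the frame of pan_center above 0.01 m).
It fails at once if the jar is gripped or struck with more than 12 N (contact force between the fingers and jar above 12 N).
It fails at once if the weigh key is pressed while the jar is not centred (value of joint weigh_key above 0.003 m and horizontal distance between jar_foot and pan_center above 0.008 m).
It fails at once if a bystander is moved by more than 20 mm (distance of any of red_jar, white_jar, tub_low, tub_top, tape_roll, label_pad, scoop from where it was at the start of the episode above 0.02 m).
It also fails if it takes over 54 s, if anything falls off the work surface, if the arm or the gripper's body presses on something with over 40 N, if the wrist force passes 120 N, or if a joint passes its speed limit or range.

## Working session

There is one attempt and no reset: what is moved stays moved. The work goes in short steps, Python scripts to look and compute and a tool call to move; the robot and the scene stay as the last step left them, time stands still between calls to the robot, and variables do not carry over. Pictures are saved under pics/ and viewed, at most 10 in all, crops included, and the job is handed in when it is done.

Besides the shell and the picture viewer there is one more tool, called in YAML: its name, and indented under it one key for each argument. servo_tool: Moves the arm, as the interface text tells. Scaled input: -1 to 1 covers 0.1 m each way for a shift and pi/2 rad each way for a turn. Its arguments: {"type":"object","properties":{"plan":{"type":"array","items":{"type":"array","items":{"type":"number"}}}},"required":["plan"]}

```bash
mkdir -p pics; cat > h.py <<'E'
import numpy as np, cv2
from bench import robot
def cam(n):
    c=robot.camera_params(n); K=np.array(c["camera_matrix"],float); R=cv2.Rodrigues(np.array(c["rvec"],float))[0]; t=np.array(c["tvec"],float).ravel()
    return K,R,t
def ray(n,u,v):
    K,R,t=cam(n); d=R.T@np.linalg.solve(K,[u,v,1.]); return -R.T@t,d
def onz(n,u,v,z):
    o,d=ray(n,u,v); return o+d*(z-o[2])/d[2]
def proj(n,p):
    K,R,t=cam(n); q=K@(R@np.array(p,float)+t); return q[:2]/q[2]
def tri(a,ua,b,ub):
    o,d=ray(a,*ua); p,e=ray(b,*ub)
    s=np.linalg.lstsq(np.c_[d,-e],p-o,rcond=None)[0]; return (o+d*s[0]+p+e*s[1])/2, np.linalg.norm(o+d*s[0]-p-e*s[1])
E
python3 - <<'E'
from h import *
for n in("scene","top"):
    im=robot.snapshot(n); cv2.imwrite(f"pics/{n}0.png",im[...,::-1])
    o,_=ray(n,0,0); print(n,o.round(3),cam(n)[0][0,0])
    for t in("jar","weigh_key_top","scale","red_jar"):
        print(t,[(np.round(d["extent"],1).tolist(),round(d["conf"],2)) for d in robot.find_in(t,n)[:4]])
print({k:np.round(v,3) for k,v in robot.get_obs().items()})
E
```

```text
scene [ 1.233 -0.607  0.838] 445.62541824581143
jar [([337.2, 337.1, 20.8, 20.2], 0.94), ([256.1, 330.4, 23.2, 28.1], 0.76), ([264.9, 234.2, 17.4, 21.3], 0.64), ([293.8, 255.3, 15.9, 24.1], 0.57)]
weigh_key_top [([114.5, 337.2, 57.2, 39.2], 0.57), ([270.6, 251.1, 10.9, 4.1], 0.43)]
scale [([300.8, 276.2, 109.7, 89.2], 0.73)]
red_jar [([369.0, 265.3, 13.8, 20.8], 0.69)]
top [0.399 0.025 1.713] 482.9048088316665
jar [([358.8, 238.5, 11.2, 15.2], 0.57), ([343.8, 295.2, 14.6, 14.8], 0.57)]
weigh_key_top [([357.6, 233.9, 25.3, 25.5], 0.66), ([362.1, 266.2, 6.5, 0.3], 0.63)]
scale [([354.4, 240.4, 75.9, 79.0], 0.59), ([179.4, 282.9, 10.6, 33.6], 0.21)]
red_jar [([356.9, 233.6, 25.5, 24.9], 0.45), ([310.6, 209.1, 11.1, 10.0], 0.42)]
{'time': np.float64(0.5), 'joint_positions': array([-1.317,  0.087,  1.371,  0.   ,  1.684, -0.103]), 'qvel': array([ 0.   , -0.001, -0.002, -0.   ,  0.001,  0.001]), 'joint_torque': array([-1.0000e-03, -3.3963e+01, -3.0227e+01,  7.2000e-02,  2.4000e-02,
       -0.0000e+00]), 'tool_pos': array([ 0.192, -0.515,  0.222]), 'ee_rot': array([ 3.142, -0.   ,  0.357]), 'wrist_force': array([ 0.564, -0.979, -0.489]), 'wrist_torque': array([ 0.025, -0.002, -0.035]), 'finger_force': np.float64(0.0), 'width': np.float64(0.094)}
```

View pics/scene0.png

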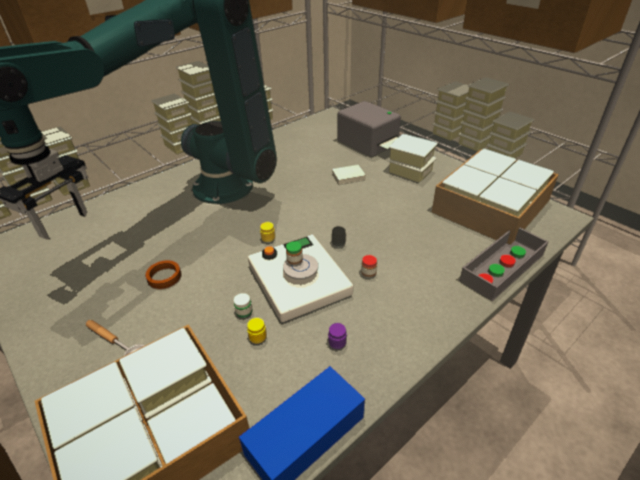

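View pics/top0.png

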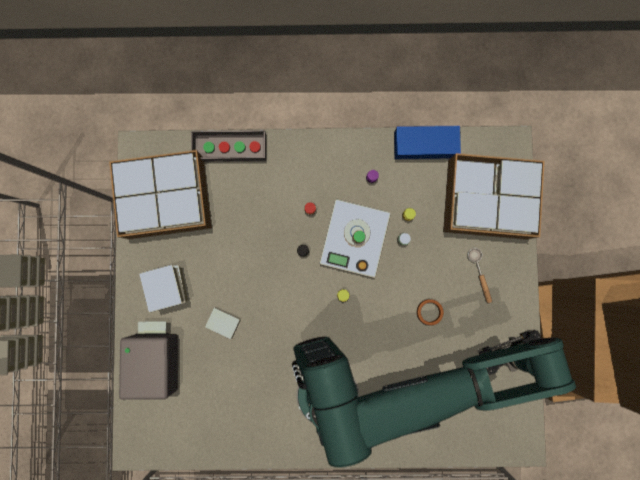

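The scene view shows the jar at about (294,253) on the pan at (300,268), with the key at (269,252). In the top view the jar is at (359,237), the pan at (357,233) and the key at (362,266). Next I'll measure from enlarged crops.

```bash
cat >> h.py <<'E'
def blob(im,lo,hi,box):
    x0,y0,x1,y1=box; h=cv2.cvtColor(im[y0:y1,x0:x1],cv2.COLOR_RGB2HSV); m=cv2.inRange(h,np.array(lo),np.array(hi))
    n,l,s,c=cv2.connectedComponentsWithStats(m); 
    if n<2: return None
    i=1+s[1:,4].argmax(); return c[i]+[x0,y0],s[i]
E
python3 - <<'E'
from h import *
S=robot.snapshot("scene");T=robot.snapshot("top")
bs=(230,225,370,325);bt=(310,190,400,285)
a=cv2.resize(S[225:325,240:360],None,fx=6.6,fy=6,interpolation=cv2.INTER_CUBIC)[:, :400*2]
cv2.imwrite("pics/cs.png",cv2.resize(S[225:325,240:360],(720,600),interpolation=cv2.INTER_CUBIC)[...,::-1])
cv2.imwrite("pics/ct.png",cv2.resize(T[195:285,315:395],(533,600),interpolation=cv2.INTER_CUBIC)[...,::-1])
gs=blob(S,(45,110,50),(80,255,255),(280,235,305,258));gt=blob(T,(45,110,50),(80,255,255),(350,228,370,246))
os=blob(S,(5,150,100),(20,255,255),(258,243,280,260));ot=blob(T,(5,150,100),(20,255,255),(352,258,372,274))
print(gs,gt,os,ot)
print("cap",tri("scene",gs[0],"top",gt[0]),onz("top",*gt[0],.128),onz("scene",*gs[0],.128))
print("key",tri("scene",os[0],"top",ot[0]),onz("top",*ot[0],.067),onz("scene",*os[0],.067))
E
```

```text
(array([294.8655914 , 245.82258065]), array([  6,   3,  19,  16, 186], dtype=int32)) (array([358.64835165, 236.43956044]), array([ 4,  3, 10, 12, 91], dtype=int32)) (array([268.73239437, 250.15492958]), array([ 6,  3, 10,  9, 71], dtype=int32)) (array([362.04545455, 265.        ]), array([ 7,  4,  7,  7, 44], dtype=int32))
cap (array([ 0.54174469, -0.10569362,  0.12245986]), np.float64(0.004204552192623692)) [ 0.53999821 -0.10692027  0.128     ] [ 0.5483723 -0.1079267  0.128    ]
key (array([ 0.44792211, -0.12241341,  0.05918331]), np.float64(0.00027259881050161177)) [ 0.44761678 -0.12183074  0.067     ] [ 0.45588607 -0.12717428  0.067     ]
```

View pics/cs.png

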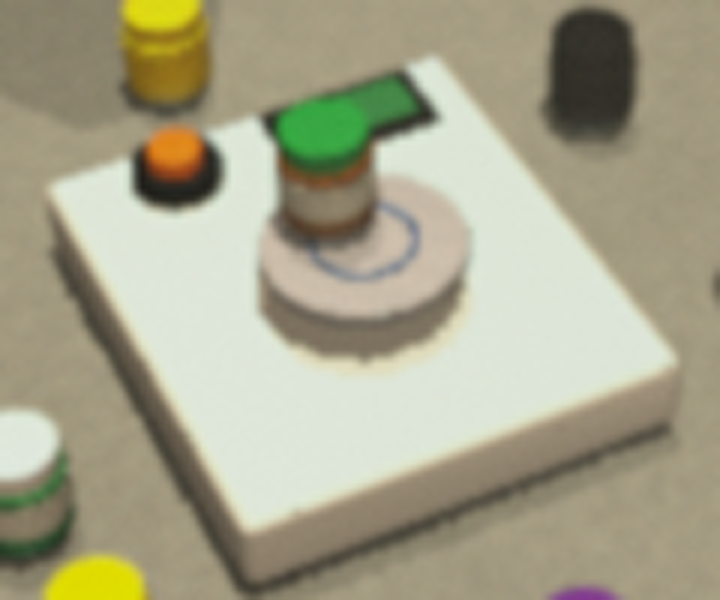

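View pics/ct.png

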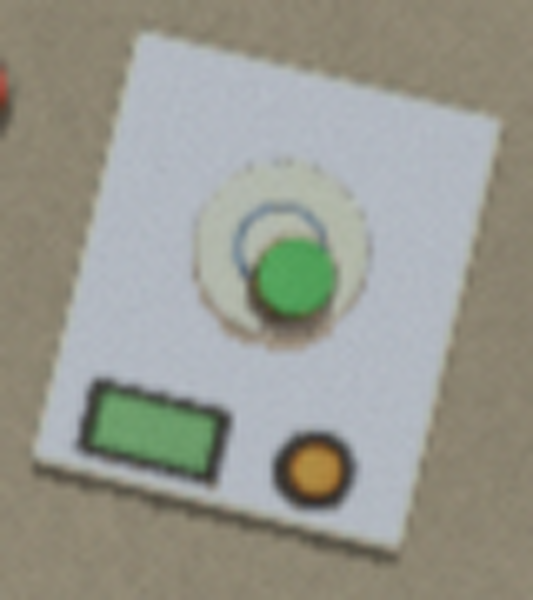

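The top crop shows the ring centred near (282,247), the cap at (294,277) and the key at (316,469). In the scene crop the ring is near (365,241), the cap top at (322,124) and the key top at (176,146). The case corners are clear in both views, so I'll fit the scale pose to all of these.

```bash
cat > fit.py <<'E'
from h import *
from scipy.optimize import least_squares
def fs(p): return np.array(p)/6+[239.5,224.5]
def ft(p): return np.array(p)/6.667+[314.5,194.5]
# scale-frame points: +x rear
O=[("top",ft((140,33)),(.1,.1,.045)),("top",ft((500,120)),(.1,-.1,.045)),("top",ft((400,548)),(-.135,-.1,.045)),("top",ft((38,458)),(-.135,.1,.045)),
("top",ft((282,247)),(0,0,.074)),("top",ft((316,469)),(-.105,-.045,.067)),
("scene",fs((52,188)),(-.135,-.1,.045)),("scene",fs((435,57)),(-.135,.1,.045)),("scene",fs((677,364)),(.1,.1,.045)),("scene",fs((247,530)),(.1,-.1,.045)),
("scene",fs((365,241)),(0,0,.074)),("scene",fs((176,145)),(-.105,-.045,.067))]
def W(q,p):
    c,s=np.cos(q[2]),np.sin(q[2]); return [q[0]+c*p[0]-s*p[1],q[1]+s*p[0]+c*p[1],p[2]]
def run(cams):
    f=lambda q:np.concatenate([proj(n,W(q,p))-u for n,u,p in O if n in cams])
    return least_squares(f,[.55,-.09,-.2])
for c in(("top",),("scene",),("top","scene")):
    r=run(c); print(c,r.x.round(4),"key",np.round(W(r.x,(-.105,-.045,.067)),4)); print(r.fun.reshape(-1,2).round(1).tolist())
for n,u in(("top",ft((294.5,277))),("scene",fs((322,124)))): print("cap",n,onz(n,*u,.128).round(4), "ring",onz(n,*(ft((282,247)) if n=="top" else fs((365,241))),.074).round(4))
E
python3 fit.py
```

```text
('top',) [ 0.5603 -0.105  -0.2516] key [ 0.4474 -0.1224  0.067 ]
[[-0.7, -1.2], [1.2, -0.8], [0.7, 0.8], [-1.4, 0.5], [-0.1, 0.4], [0.3, 0.2]]
('scene',) [ 0.5645 -0.1075 -0.2585] key [ 0.4515 -0.1241  0.067 ]
[[-1.7, -0.9], [0.9, -0.9], [1.8, -0.4], [-0.7, 0.7], [-0.0, 0.4], [-0.2, 0.2]]
('top', 'scene') [ 0.5623 -0.1061 -0.2557] key [ 0.4493 -0.1231  0.067 ]
[[-0.3, -1.9], [1.6, -1.2], [0.8, 0.3], [-1.2, -0.2], [0.2, -0.2], [0.5, -0.4], [-1.9, -1.4], [0.6, -1.5], [1.6, -1.2], [-0.7, -0.1], [-0.2, -0.3], [-0.3, -0.4]]
cap top [ 0.5413 -0.107   0.128 ] ring [ 0.5616 -0.1054  0.074 ]
cap scene [ 0.5435 -0.1094  0.128 ] ring [ 0.5635 -0.1064  0.074 ]
```

servo_tool:
  plan:
    - [0.35,-0.25,0,0,0,0.0757,20]
    - [0.7,-0.5,0,0,0,0.1515,20]
    - [0.7,-0.5,0,0,0,0.2273,20]
    - [0.7,-0.5,0,0,0,0.2273,20]

```text
time: 0.93
tool_pos: [0.2414, -0.4427, 0.223]
ee_rot: [3.141, -0.001, 0.001]
wrist_force: [0.5, -0.1, -0.1]
width: 0.071
finger_force: 0.0
```

servo_tool:
  plan:
    - [0.25,-0.35,0,0,0,0,20]
    - [0.5,-0.7,0,0,0,0,20]
    - [0.7,-1,0,0,0,0,20]
    - [0.7,-1,0,0,0,0,20]

```text
time: 1.27
tool_pos: [0.3129, -0.3404, 0.223]
ee_rot: [-3.14, -0.002, 0.009]
wrist_force: [0.0, -0.2, 0.7]
width: 0.0442
finger_force: 0.0
```

servo_tool:
  plan:
    - [0.25,-0.35,0,0,0,0,20]
    - [0.5,-0.7,0,0,0,0,20]
    - [0.7,-1,0,0,0,0,20]
    - [0.7,-1,0,0,0,0,20]

```text
time: 1.6
tool_pos: [0.383, -0.2405, 0.2228]
ee_rot: [-3.14, -0.002, 0.009]
wrist_force: [-0.5, 0.3, -0.2]
width: 0.0205
finger_force: 0.0
```

servo_tool:
  plan:
    - [0.25,-0.35,0,0,0,0,20]
    - [0.5,-0.7,0,0,0,0,20]
    - [0.6,-1,0,0,0,0,20]
    - [0.6,-1,0,0,0,0,20]
    - [0.6,-1,0,0,0,0,20]

```text
time: 2.02
tool_pos: [0.4407, -0.1445, 0.2224]
ee_rot: [3.14, 0.0, 0.004]
wrist_force: [0.4, 0.0, 0.5]
width: 0.0203
finger_force: 0.0
```

servo_tool:
  plan:
    - [0.2,-0.15,0.2,0,0.0743,0,20]
    - [0.35,-0.3,0.4,0,0.1485,0,20]
    - [0.4,-0.365,0.6,0,0.2228,0,20]
    - [0.4,-0.365,0.6,0,0.2228,0,20]
    - [0.4,-0.365,0.6,0,0.2228,0,20]

```text
time: 2.43
tool_pos: [0.4759, -0.1083, 0.1577]
ee_rot: [-3.139, -0.339, -0.003]
wrist_force: [0.8, -0.9, 0.9]
width: 0.02
finger_force: 0.0
```

```bash
python3 - <<'E'
from h import *
S=robot.snapshot("scene")
cv2.imwrite("pics/a1.png",cv2.resize(S[190:310,230:370],(700,600),interpolation=cv2.INTER_CUBIC)[...,::-1])
o=robot.get_obs();print(o["tool_pos"],o["ee_rot"])
E
```

```text
[ 0.48025643 -0.10989095  0.16364911] [ 3.13950114e+00 -3.49212358e-01 -1.72420682e-03]
```

View pics/a1.png

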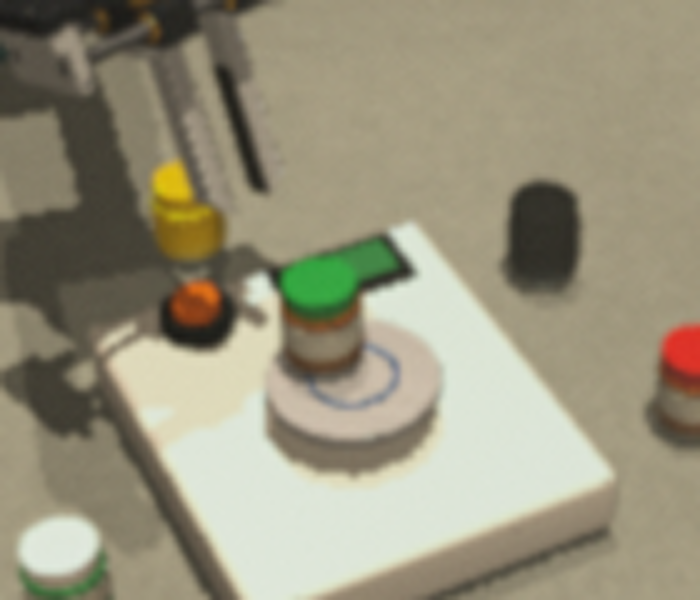

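The fingers hang tilted with their tips ahead, and the jar at crop (320,310) is untouched. Next I lower behind the jar.

servo_tool:
  plan:
    - [-0.06,-0.02,0.2,0,0,0,20]
    - [-0.12,-0.02,0.4,0,0,0,20]
    - [-0.17,-0.02,0.62,0,0,0,20]
    - [-0.17,-0.02,0.62,0,0,0,20]
    - [-0.17,-0.02,0.62,0,0,0,20]
    - [-0.17,-0.02,0.62,0,0,0,20]

```text
time: 2.98
tool_pos: [0.489, -0.1078, 0.1032]
ee_rot: [3.138, -0.356, 0.0]
wrist_force: [0.1, 0.8, 0.6]
width: 0.0201
finger_force: 0.0
```

servo_tool:
  plan:
    - [0,0,0,0,0,0,20]
    - [0,0,0,0,0,0,20]
    - [0,0,0,0,0,0,20]

```text
time: 3.23
tool_pos: [0.4865, -0.1062, 0.1002]
ee_rot: [3.14, -0.352, 0.0]
wrist_force: [-0.4, -0.1, 0.3]
width: 0.0201
finger_force: 0.0
```

```bash
cat > look.py <<'E'
import sys
from h import *
S=robot.snapshot("scene");T=robot.snapshot("top")
if len(sys.argv)>1: cv2.imwrite(f"pics/{sys.argv[1]}.png",np.hstack([cv2.resize(S[215:315,240:340],(400,400),interpolation=cv2.INTER_CUBIC),cv2.resize(T[200:280,320:400],(400,400),interpolation=cv2.INTER_CUBIC)])[...,::-1])
gs=blob(S,(45,110,50),(80,255,255),(286,235,318,275));gt=blob(T,(45,110,50),(80,255,255),(350,224,370,246))
for n,g in(("scene",gs),("top",gt)):
    if g: print(n,g[0].round(2),g[1][2:],onz(n,*g[0],.128).round(4))
o=robot.get_obs();print(o["time"],o["tool_pos"].round(4),o["ee_rot"].round(3),o["wrist_force"].round(1))
E
python3 look.py
```

```text
scene [295.9 245.4] [ 23  16 206] [ 0.5489 -0.105   0.128 ]
top [358.64 236.39] [10 11 88] [ 0.5402 -0.1069  0.128 ]
3.3333 [ 0.4859 -0.1058  0.0992] [ 3.141 -0.351  0.   ] [-0.2 -0.1  0.4]
```

servo_tool:
  plan:
    - [0.047,0.02,0.017,0,0,0,20]
    - [0.094,0.02,0.034,0,0,0,20]
    - [0.141,0.02,0.051,0,0,0,20]
    - [0.155,0.02,0.056,0,0,0,20]
    - [0.169,0.02,0.061,0,0,0,20]
    - [0.183,0.02,0.067,0,0,0,20]
    - [0.197,0.02,0.072,0,0,0,20]
    - [0.21,0.02,0.076,0,0,0,20]
    - [0.223,0.02,0.081,0,0,0,20]
    - [0.236,0.02,0.086,0,0,0,20]
    - [0.249,0.02,0.091,0,0,0,20]
    - [0.26,0.02,0.095,0,0,0,20]

```text
time: 4.33
tool_pos: [0.5131, -0.1078, 0.0983]
ee_rot: [3.141, -0.349, -0.0]
wrist_force: [-1.9, -1.0, -0.1]
width: 0.0202
finger_force: 0.7
```

```bash
python3 look.py b1
```

```text
scene [296.17 245.63] [ 23  16 212] [ 0.55   -0.1051  0.128 ]
top [358.48 235.87] [11 11 92] [ 0.5419 -0.1064  0.128 ]
4.4333 [ 0.5133 -0.1078  0.0984] [ 3.141 -0.35  -0.   ] [-2.1 -0.3 -0. ]
```

View pics/b1.png

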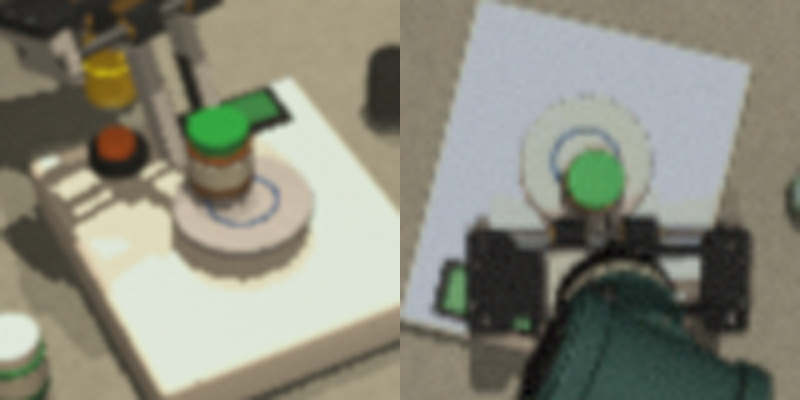

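Contact came where predicted (about 2 N) and the jar is upright, with the cap in the top panel at (595,180) and the ring at (587,158). I'll keep pushing slowly.

servo_tool:
  plan:
    - [0.01,0,0.003,0,0,0,20]
    - [0.02,0,0.007,0,0,0,20]
    - [0.03,0,0.01,0,0,0,20]
    - [0.04,-0.001,0.014,0,0,0,20]
    - [0.05,-0.002,0.017,0,0,0,20]
    - [0.06,-0.004,0.021,0,0,0,20]
    - [0.07,-0.005,0.024,0,0,0,20]
    - [0.08,-0.006,0.028,0,0,0,20]
    - [0.09,-0.007,0.031,0,0,0,20]
    - [0.1,-0.008,0.035,0,0,0,20]
    - [0.11,-0.01,0.039,0,0,0,20]
    - [0.12,-0.01,0.043,0,0,0,20]

```text
time: 5.43
tool_pos: [0.5261, -0.1066, 0.0985]
ee_rot: [3.142, -0.35, -0.0]
wrist_force: [-1.5, -0.0, -0.3]
width: 0.0199
finger_force: 0.5
```

```bash
python3 look.py
```

```text
scene [298.48 247.04] [ 21  18 226] [ 0.5581 -0.1043  0.128 ]
top [357.77 231.92] [11 11 90] [ 0.555  -0.1043  0.128 ]
5.5333 [ 0.5262 -0.1066  0.0985] [ 3.142 -0.35  -0.   ] [-1.3  0.7 -0.7]
```

servo_tool:
  plan:
    - [0.01,0,0.003,0,0,0,20]
    - [0.02,0,0.007,0,0,0,20]
    - [0.03,0,0.01,0,0,0,20]
    - [0.04,0,0.014,0,0,0,20]
    - [0.05,0,0.017,0,0,0,20]
    - [0.058,0,0.021,0,0,0,20]
    - [0.058,0,0.021,0,0,0,20]

```text
time: 6.12
tool_pos: [0.5324, -0.1067, 0.0985]
ee_rot: [3.141, -0.35, -0.0]
wrist_force: [-1.2, -0.8, -0.7]
width: 0.0197
finger_force: 0.4
```

servo_tool:
  plan:
    - [-0.01,0,-0.003,0,0,0,20]
    - [-0.02,0,-0.007,0,0,0,20]
    - [-0.04,0,-0.014,0,0,0,20]
    - [-0.08,0,-0.028,0,0,0,20]
    - [-0.15,0,-0.055,0,0,0,20]
    - [-0.25,0,-0.09,0,0,0,20]
    - [-0.4,0,-0.2,0,0,0,20]
    - [-0.5,0,-0.4,0,0,0,10]
    - [-0.5,0,-0.6,0,0,0,0]
    - [-0.5,0,-0.6,0,0,0,0]

```text
time: 6.95
tool_pos: [0.465, -0.1075, 0.1418]
ee_rot: [3.138, -0.357, -0.0]
wrist_force: [1.5, -0.3, 0.1]
width: 0.0036
finger_force: 0.0
```

```bash
python3 look.py b2
```

```text
scene [298.61 247.28] [ 22  19 266] [ 0.559  -0.1047  0.128 ]
top [357.59 229.94] [10 11 85] [ 0.5615 -0.1038  0.128 ]
7.05 [ 0.4647 -0.107   0.1385] [ 3.14  -0.352 -0.   ] [-0.1 -0.1 -0.6]
```

View pics/b2.png

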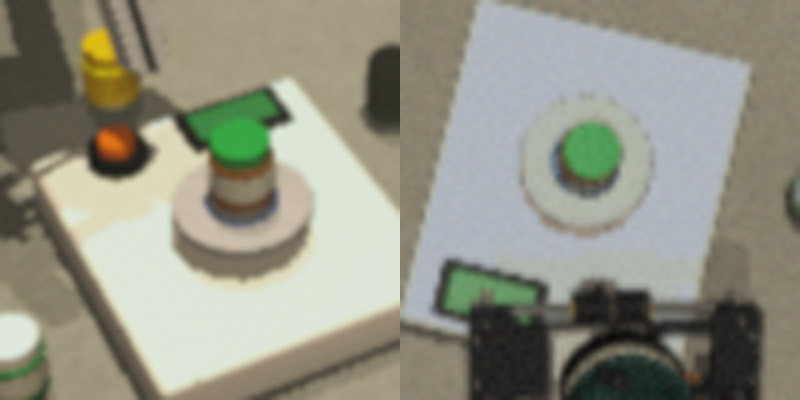

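The foot stands centred in the ring in both panels: top-view cap (592,151) back-projects to the pan centre within about 2 mm. Now the tool goes upright over the key at (0.449, -0.123).

servo_tool:
  plan:
    - [-0.06,0.05,0,0,-0.0743,0,0]
    - [-0.12,0.1,0.02,0,-0.1485,0,0]
    - [-0.18,0.16,0.04,0,-0.2228,0,0]
    - [-0.18,0.16,0.04,0,-0.2228,0,0]
    - [-0.18,0.16,0.04,0,-0.2228,0,0]
    - [-0.18,0.16,0.04,0,-0.2228,0,0]
    - [-0.18,0.16,0.04,0,-0.2228,0,0]

```text
time: 7.63
tool_pos: [0.4484, -0.1222, 0.1275]
ee_rot: [-3.141, -0.001, -0.0]
wrist_force: [0.4, -1.0, 0.2]
width: 0.0004
finger_force: 0.0
```

servo_tool:
  plan:
    - [0,0,0.2,0,0,0,0]
    - [0,0,0.35,0,0,0,0]
    - [0,0,0.41,0,0,0,0]
    - [0,0,0.43,0,0,0,0]
    - [0,0,0.45,0,0,0,0]
    - [0,0,0.46,0,0,0,0]
    - [0,0,0.47,0,0,0,0]
    - [0,0,0.48,0,0,0,0]
    - [0,0,0.485,0,0,0,0]
    - [0,0,0.485,0,0,0,0]
    - [0,0,0.485,0,0,0,0]

```text
time: 8.55
tool_pos: [0.4495, -0.1228, 0.0797]
ee_rot: [3.141, -0.001, -0.0]
wrist_force: [-1.2, 0.1, 3.9]
width: 0.0006
finger_force: 1.6
```

servo_tool:
  plan:
    - [0,0,0.01,0,0,0,0]
    - [0,0,0.02,0,0,0,0]
    - [0,0,0.025,0,0,0,0]
    - [0,0,0.03,0,0,0,0]
    - [0,0,0.03,0,0,0,0]
    - [0,0,0.03,0,0,0,0]
    - [0,0,0.03,0,0,0,0]

```text
time: 9.13
tool_pos: [0.4495, -0.1229, 0.0781]
ee_rot: [3.141, -0.001, -0.0]
wrist_force: [-3.9, 0.8, 11.8]
width: 0.0003
finger_force: 5.4
```

Force jumped to 12 N, so the key is on its stop. I release it and retreat.

servo_tool:
  plan:
    - [0,0,-0.05,0,0,0,0]
    - [0,0,-0.1,0,0,0,0]
    - [0,0,-0.3,0,0,0,0]
    - [-0.2,0,-0.6,0,0,0,0]
    - [-0.5,0,-0.9,0,0,0,0]
    - [-0.8,0,-1,0,0,0,0]
    - [-0.8,0,-1,0,0,0,0]
    - [-0.8,0,-1,0,0,0,0]
    - [-0.8,0,-1,0,0,0,0]

```text
time: 9.88
tool_pos: [0.3693, -0.1225, 0.1755]
ee_rot: [-3.141, 0.0, -0.001]
wrist_force: [-0.5, 0.0, -0.2]
width: 0.0002
finger_force: 0.0
```

```bash
python3 look.py b3
```

```text
scene [298.66 247.31] [ 22  19 264] [ 0.5592 -0.1047  0.128 ]
top [357.56 229.89] [10 11 84] [ 0.5617 -0.1037  0.128 ]
9.9833 [ 0.3692 -0.1224  0.1748] [-3.14e+00  2.00e-03  0.00e+00] [0.  0.1 0.4]
```

View pics/b3.png

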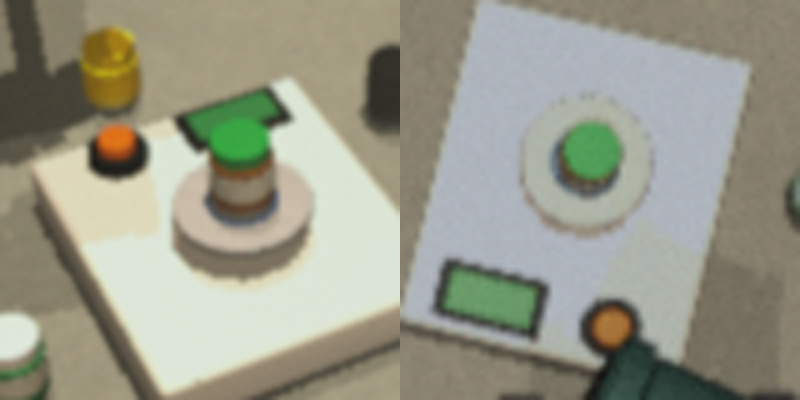

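The jar is still centred (top-view cap at (592,151)), the key at (117,143) in the scene panel is back up, and the arm is clear.

```bash
python3 -c "
from bench import robot
print(robot.close_job())"
```

```text
the job is handed in; nothing more can be done
None
```

The jar now stands inside the blue ring, about 2 mm from the pan's centre by the camera measurements; I pressed the weigh key to its stop, it came back up, and the job is handed in at about 10 s of the 54 s allowed (no verdict was returned).

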